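# Serum check on a light box with a sprung half shutter

## Task

Check the serum in the stoppered sample tube: lay the tube in the nest of the light box, its closed end at the end of the lit window that the shutter uncovers first (where the thumb tab stands while it is shut), and let go of it. Then take the shutter's thumb tab and slide it against its spring to the long half mark, so that only the closed-end half of the tube is lit, and finish while holding it steady there for the reading. The serum is light-sensitive, so leave the shutter shut until the tube lies in the nest and never open it beyond three quarters; do not disturb the other things on the bench.

Things in the scene. Friction and masses are not known exactly. Their poses are not given: they have to be found in the camera images.
- sample_tube: lying sample tube, 79 mm long, 17 mm across the stopper, about 13 mm across its body, 12 to 18 g; it does not roll. Origin: middle of its length, on its underside. Its y axis runs along the tube from the stopper (the thick end, -y) to the closed, rounded end (+y); z is up. Grip it across its width in the middle, fingertips 2 to 3 mm above the bench.
- tube_foot (a point): centre of the tube's closed, rounded end, 38 mm from the middle of the tube (on its +y side), at half its thickness
- light_box: low light box, white shell, grey lid, 140 mm (x) by 200 mm (y) by 46 mm high, fixed. Origin: under its centre, on the bench. x points from the tab side (nearer the robot) to the nest side, y is the way the shutter opens. On the lid: a lit window (34 x 60 mm) between the nest's two black saddles, and 68 mm nearer the robot the slot with the thumb tab. Nothing on the lid stands over 28 mm.
- nest (a point): midway between the nest's two saddles, on their floors, 54 mm above the bench, 8 mm above the lid; axes like the box's. Seated, the tube has its origin here, closed end to the box's -y, stopper to its +y. 22 mm between the cheeks, which flare out above and are 15 mm high; 86 mm between the end walls. The middle 57 mm of the tube stay free on both sides for fingers, with 8 mm of room beneath.
- shutter (a joint): travel of the sprung shutter in m: 0 shut, 0.030 half open, 0.060 fully open. It slides along the box's +y; the dark blade under the lid uncovers the window's -y end first. The spring pulls it shut with about 2.7 N at 0, 8 N at half and 13.5 N fully open, and shuts it when let go.
- shutter_tab (a point): centre of the shutter's black ribbed thumb tab, an upright block 26 mm (x) by 10 mm (y) by 26 mm high whose underside is 1.5 mm above the lid; this point is 60.5 mm above the bench and moves with the shutter. A small white pointer at its foot runs along the engraved scale.
- half_mark (a point): point in the slot level with the long, broad middle mark of the scale, on the lid's surface; the tab's centre stands over it when the shutter is half open. Shorter marks show shut, quarter, three quarters and fully open.
- control_vial: small white screw-capped vial, 24 mm across, 50 mm tall, standing; origin under its centre. A bystander.
- slide_box: flat clear box, 62 x 100 x 28 mm; origin under its centre. A bystander. Beyond it to the right stands a fixed black computer case, about 0.2 m high with two pipettes on top: swing the arm over it, not through it.
- sample_pot: white sample pot with a ribbed screw lid, 49 mm across, 43 mm tall; origin under its centre. A bystander.
Mind the look-alikes: they are no part of the job. What is shaped like the sample_tube but turquoise is not meant.

How it is judged:
By the outcome, as a careful person would: the job done as asked, in the order asked, and still so for the second after the job is handed in, while the arm keeps its last pose, push and grip.
It also fails if it takes over 58 s, if anything falls off the work surface, if the arm or the gripper's body presses on something with over 40 N, if the wrist force passes 120 N, or if a joint passes its speed limit or range.

## Robot

A 6-joint arm with a two-finger parallel gripper is mounted at the origin on a cart in front of the work surface, level with it; the furniture and walls round the work are solid. World frame = base frame: x ahead of the robot, y to its left, z up, the work surface at z = 0. Lengths are in mm, angles in rad, forces in N, time in s.
With the tool pointing down it reaches from about 350 to 875 mm from the base axis. Payload 4.2 kg.
Tool frame: the origin (TCP) lies at the very end of the fingers, on their centre line; the grasp point (between the pads) lies 19 mm behind it (pinch_z is the distance from the TCP to the grasp point, in mm); z points along the fingers, y is the line along which they close (so a half turn about z gives the same grasp; the last joint's range is limited). The gripper opens to 85 mm and grips with 20 to 120 N. Pads are 22 mm wide; open, the fingers measure 114 mm over their backs; the gripper's body (76 mm by 85 mm) begins 54 mm behind the grasp point. The pads swing forward as they close: fully open they stand 13 mm farther back than shut.
Start: joints at [1.379, 0.385, 0.008, 0, -1.194, -0.259], TCP at [272.27, 562.555, 231.312] pointing down, gripper open.
Joint ranges: [-3.14, 3.14], [-1.21, 2.06], [-1.07, 1.41], [-3.16, 2.05], [-2.99, -0.16], [-3.1, 3.1]. Speed limits (rad/s): [2.79, 2.79, 3.14, 3.14, 3.14, 3.14].

## Interface

Orientations are given as a unit quaternion [x, y, z, w].
In Python, from bench import * gives the robot as it stands.
- The arm moves only by the tool arm_command, never from a script. Its argument "steps" is one flat list of numbers, 4 for each row, row after row: the shift along the tool's x, y, z in m, then the turn about the tool's z in rad. In form: [tx, ty, tz, roll, tx, ty, tz, roll, ...]. A call has 1 to 20 rows; each row shifts and turns the commanded pose from where the row before left it, along the tool's axes as they then stand; what a row does not reach is not made up. A row lasts 1/8 s, in which the tool goes at most 62.5 mm and 10.7 degrees, less where a joint would pass 70% of its speed; a pose out of reach is approached as far as the arm can. A call with a gripper value outside its range is refused whole. "grip" is the finger opening in m, from 0 to 0.0854, set as the call begins (left out, the last holds). The fingers move at their own pace and stop on an object; the grip force is fixed at half the most. Time passes only in rows, so rows that do not move let the fingers close. It gives the time, the measured TCP pose, the force, the opening and the grip force at its end, in the units of the state.
- read_state(): the state, without advancing time (a new reading comes with each control period).
- get_image(name): name is "side" or "top" or "wrist"; returns the picture (420x560x3 uint8, red, green, blue); there is no depth.
- get_calibration(name): a dict with "camera_matrix" (3x3 intrinsics, pixels), "cam_to_world" (4x4, takes a point from camera to world coordinates). Camera axes: x right, y down, z forward; pixel columns grow to the right and rows downward; lengths in mm; the calibration is good to about 2 mm. A picture is of the moment at which its call begins: read the wrist's pose just before it. get_calibration takes no time and is no camera call; for the wrist camera it gives the pose at the moment of the call.
- job_done(): hands the job in; it is judged then, once.
The state is a dict: "clock": time; "joints": joint angles; "joint_vel": joint speeds; "joint_efforts": joint torques, N m; "position": TCP position; "ee_rot": TCP orientation; "contact_force": force on the tool from outside, world axes, zero at the start; "wrist_torque": the same for the moment, N m; "gripper_width": finger opening in mm; "grasp_force": force on a finger pad.
Only numpy, scipy, OpenCV 4.12 (cv2) and the standard library are available. Lean on these libraries where they do the work, as an engineer would, in place of code of your own. Each camera call takes 0.05 s, during which the arm holds its last target. There are 200 camera calls.

## Working session

There is one attempt and no reset: what is moved stays moved. The work goes in short steps, Python scripts to look and compute and a tool call to move; the robot and the scene stay as the last step left them, time stands still between calls to the robot, and variables do not carry over. Pictures are saved under pics/ and viewed, at most 10 in all, crops included, and the job is handed in when it is done.

Besides the shell and the picture viewer there is one more tool, called by a JSON object that holds its "fn" and its "kwargs", one argument or row to a line. arm_command: Moves the arm, as the interface text tells. Its arguments: {"type":"object","properties":{"steps":{"type":"array","items":{"type":"number"}},"grip":{"type":"number"}},"required":["steps"]}

```bash
mkdir -p pics
cat > h.py <<'E'
from bench import *
import numpy as np, cv2
def ray(cal,u,v,z):
    K=np.array(cal["camera_matrix"]);T=np.array(cal["cam_to_world"])
    d=T[:3,:3]@np.linalg.solve(K,[u,v,1.]);o=T[:3,3]
    return o+d*(z-o[2])/d[2]
def proj(cal,p):
    K=np.array(cal["camera_matrix"]);T=np.array(cal["cam_to_world"])
    q=K@(T[:3,:3].T@(np.array(p)-T[:3,3]));return q[:2]/q[2]
E
python3 - <<'E'
from h import *
print(read_state())
for n in("top","side"):
    im=get_image(n);cv2.imwrite(f"pics/{n}0.png",im[:,:,::-1])
    c=get_calibration(n);np.save(n+"K",c["camera_matrix"]);np.save(n+"T",c["cam_to_world"]);print(n,c)
E
```

```text
{'clock': 0.0, 'joints': array([ 1.37861014e+00,  3.85550085e-01,  6.53821565e-03, -5.46798418e-04,
       -1.19404054e+00, -2.58544669e-01]), 'joint_vel': array([ 7.17648377e-04,  2.37525318e-04, -4.34524644e-04, -3.66514888e-06,
        1.07826312e-03,  3.77373441e-04]), 'joint_efforts': array([-1.02260365e-03, -3.92286301e+01,  1.88410091e+01,  4.18608338e+00,
       -4.43213081e-03, -1.63447368e-06]), 'position': array([272.0005923 , 561.99587011, 230.18415591]), 'ee_rot': array([ 9.74689315e-01, -2.23560733e-01, -2.16549658e-04,  1.13585007e-03]), 'contact_force': array([-0.28261736, -0.2135093 , -1.21165437]), 'wrist_torque': array([0.04981864, 0.0440526 , 0.09248779]), 'grasp_force': 0.0, 'gripper_width': 85.745989976121}
top {'camera_matrix': array([[441.95632512,   0.        , 283.18897759],
       [  0.        , 441.95632512, 212.96537413],
       [  0.        ,   0.        ,   1.        ]]), 'cam_to_world': array([[ 2.27435451e-02, -9.84092074e-01,  1.76197395e-01,
         4.41636891e+02],
       [-9.99736482e-01, -2.18384377e-02,  7.07455555e-03,
         2.80189505e+02],
       [-3.11413821e-03, -1.76311864e-01, -9.84329431e-01,
         9.20791105e+02],
       [ 0.00000000e+00,  0.00000000e+00,  0.00000000e+00,
         1.00000000e+00]])}
side {'camera_matrix': array([[445.08568858,   0.        , 277.11393068],
       [  0.        , 445.08568858, 205.78616349],
       [  0.        ,   0.        ,   1.        ]]), 'cam_to_world': array([[-9.99987850e-01,  4.65914842e-03,  1.61008568e-03,
         5.80589631e+02],
       [ 1.07568830e-03,  5.24994468e-01, -8.51104959e-01,
         1.02101029e+03],
       [-4.81071040e-03, -8.51092886e-01, -5.24993101e-01,
         5.21732759e+02],
       [ 0.00000000e+00,  0.00000000e+00,  0.00000000e+00,
         1.00000000e+00]])}
```

View pics/top0.png

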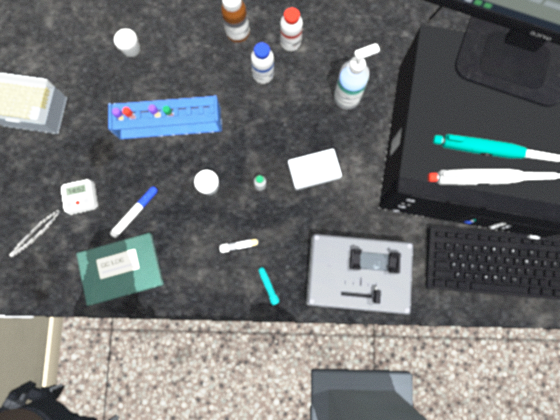

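View pics/side0.png

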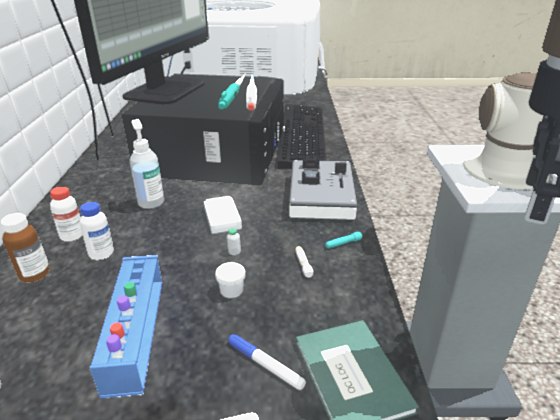

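The top view shows a white, amber-ended tube at (239,245), with a thick end at about (224,248). The turquoise look-alike is at (268,286). The light box is at (360,273), its tab at (376,296) and its nest saddles at (355,259) and (393,262). The white tube fits the description because turquoise is excluded. I'll confirm it in an enlarged crop.

Run:
```python
import cv2,numpy as np
t=cv2.imread("pics/top0.png");
a=cv2.resize(t[230:310,210:290],(600,600),interpolation=cv2.INTER_CUBIC)  # 7.5x
b=cv2.resize(t[225:320,300:420],(760,602),interpolation=cv2.INTER_CUBIC)
cv2.imwrite("pics/c1.png",a)
cv2.imwrite("pics/c2.png",cv2.resize(t[225:319,300:420],(768,600),interpolation=cv2.INTER_CUBIC))
```

```text
(no output)
```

View pics/c1.png

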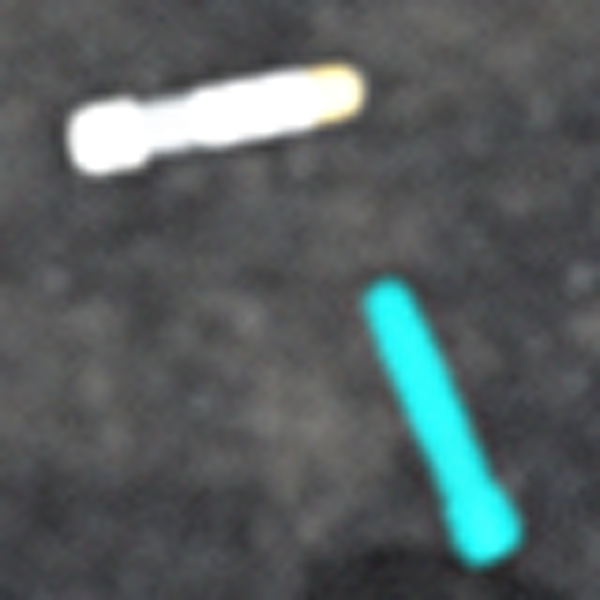

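View pics/c2.png

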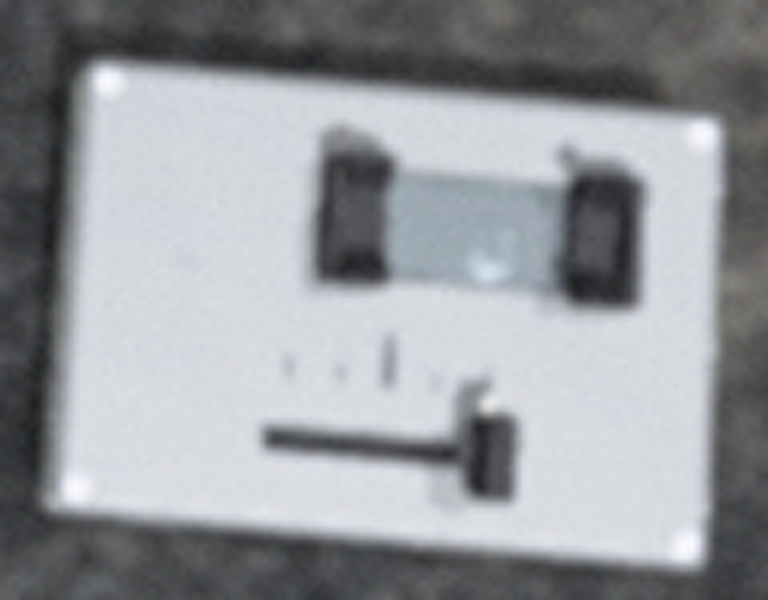

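The crop confirms it: the white tube has its thick stopper at the left (68..145,138) and a rounded amber end at the right (365,88). In the box crop, the tab is at (493,458), the long half mark at (389,360), and the saddles at (355,215) and (604,240).

```bash
cat >> h.py <<'E'
def ang(p,q): d=q-p; return np.arctan2(d[1],d[0])
E
python3 - <<'E'
from h import *
np.set_printoptions(precision=1,suppress=True)
c={"camera_matrix":np.load("topK.npy"),"cam_to_world":np.load("topT.npy")}
A=lambda x,y,z:ray(c,210+x/7.5-.43,230+y/7.5-.43,z)
B=lambda x,y,z:ray(c,300+x/6.4-.43,225+y/6.383-.43,z)
s=A(70,138,8);f=A(365,88,7);print("tube",s,f,np.linalg.norm((s-f)[:2]),(s+f)/2,"yaw of +y",ang(s,f))
P=[B(*q,46) for q in((82,62),(720,115),(700,568),(44,512))]
print(P,[np.linalg.norm(P[i]-P[i-1]) for i in range(4)],"ctr",sum(P)/4)
Q=[B(*q,46) for q in((108,84),(702,135),(684,545),(77,488))]
print("scr ctr",sum(Q)/4,"yaw y",ang(Q[1],Q[0]),ang(Q[2],Q[3]),"x",ang(Q[3],Q[0]),ang(Q[2],Q[1]))
l=B(355,215,69);r=B(604,240,69);print("sad",l,r,(l+r)/2,ang(r,l),np.linalg.norm(l-r))
print("tab",B(493,458,73.5),"half",B(389,360,46),"slot",B(264,437,46))
import numpy as n
s=read_state();print(get_calibration("wrist"))
E
```

```text
tube [528.5 418.1   8. ] [544.3 337.2   7. ] 82.41767872991068 [536.4 377.7   7.5] yaw of +y -1.3780446437023928
[array([556.4, 227.3,  46. ]), array([544.2,  29.3,  46. ]), array([406.4,  39.3,  46. ]), array([418.5, 237.3,  46. ])] [np.float64(138.2612497214572), np.float64(198.36983744378563), np.float64(138.14903792269737), np.float64(198.37822432517981)] ctr [481.3 133.3  46. ]
scr ctr [481.6 131.4  46. ] yaw y 1.5066737398868553 1.5013927447870075 x -0.06635335541354695 -0.0708650991613593
sad [508.8 146.3  69. ] [503.   71.7  69. ] [505.9 109.   69. ] 1.4928807583702244 74.75747203792808
tab [437.8 106.8  73.5] half [466.5 132.5  46. ] slot [442.4 170.7  46. ]
{'camera_matrix': array([[365.4,   0. , 273.4],
       [  0. , 365.4, 210. ],
       [  0. ,   0. ,   1. ]]), 'cam_to_world': array([[ -0.4,  -0.9,  -0.3, 344.4],
       [ -0.9,   0.4,   0.1, 527.7],
       [  0. ,   0.3,  -1. , 373.1],
       [  0. ,   0. ,   0. ,   1. ]])}
```

{"fn": "arm_command", "kwargs": {
  "steps": [0,0,0,0.155,0,0,0,0.155,0,0,0,0.155,0,0,0,0.155,0,0,0,0.155,0,0,0,0.152,0.033,-0.032,0.014,0,0.033,-0.032,0.014,0,0.033,-0.032,0.014,0,0.033,-0.032,0.014,0,0.033,-0.032,0.014,0,0.033,-0.032,0.014,0,0.0335,-0.032,0.016,0,0,0,0,0,0,0,0,0],
  "grip": 0.05
}}

```text
clock: 1.98
position: [536.4, 378.2, 130.9]
ee_rot: [0.772, -0.636, -0.0, 0.0]
contact_force: [-0.7, 0.2, -0.7]
gripper_width: 49.9
grasp_force: 0.0
```

```bash
cat >> h.py <<'E'
def delta(s,xyz,yaw):
    q=s["ee_rot"];y0=2*np.arctan2(q[1],q[0]);R=np.array(s["position"])
    d=np.array(xyz)-R;c,n=np.cos(yaw),np.sin(yaw)
    r=-(yaw-y0); r=(r+np.pi)%(2*np.pi)-np.pi
    return "pos",R.round(1),"yaw %.3f"%y0,"roll then shift",round(r,3),np.round([c*d[0]+n*d[1],n*d[0]-c*d[1],-d[2]],1)
E
python3 - <<'E'
from h import *
s=read_state();c=get_calibration("wrist");im=get_image("wrist")
np.save("w1K",c["camera_matrix"]);np.save("w1T",c["cam_to_world"])
cv2.imwrite("pics/w1.png",cv2.resize(im[:,:,::-1],(784,588)))
print(s["clock"],s["gripper_width"],s["joints"],s["contact_force"],s["ee_rot"]);print(delta(s,[536.4,377.7,2.5],-1.378))
E
```

```text
1.975 49.92819352449171 [ 8.60034327e-01  5.16352846e-01 -4.12968140e-02 -7.92736966e-05
 -1.01392206e+00 -6.67419208e-01] [-0.73037239  0.24446058 -0.72843899] [ 7.71811173e-01 -6.35851682e-01 -4.20334268e-05  3.86877176e-04]
('pos', array([536.4, 378.2, 130.9]), 'yaw -1.378', 'roll then shift', np.float64(-0.0), array([5.000e-01, 1.000e-01, 1.284e+02]))
```

View pics/w1.png

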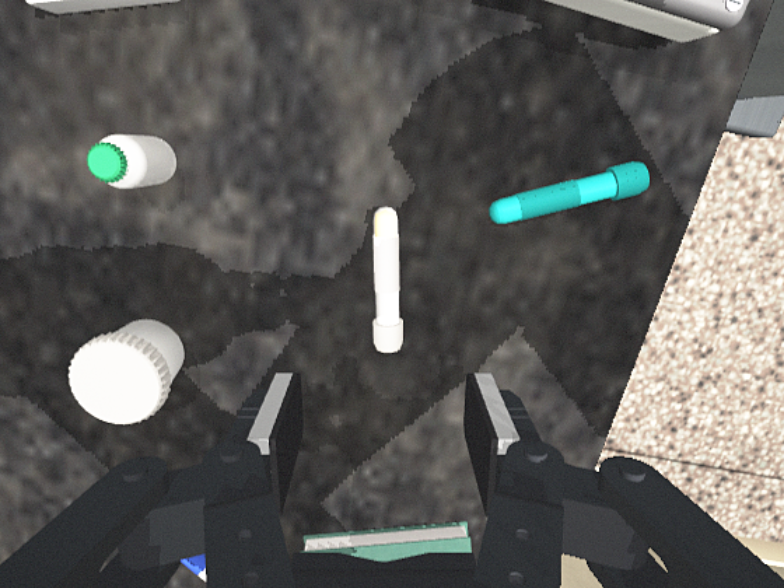

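The tube is seen from above, amber closed end at (385,208), stopper end at (388,353), between the open fingers.

Run:
```python
from h import *
c={"camera_matrix":np.load("w1K.npy"),"cam_to_world":np.load("w1T.npy")}
f=ray(c,385.5/1.4,207/1.4,7);s=ray(c,388/1.4,353/1.4,6)
print(f,s,np.linalg.norm((f-s)[:2]),(f+s)/2,ang(s,f)); print(delta(read_state(),list(((f+s)/2)[:2])+[2.5],ang(s,f)))
```

```text
[543.39674827 338.72345433   7.        ] [525.84917268 420.25791364   6.        ] 83.40135169404184 [534.62296048 379.49068398   6.5       ] -1.3588130700038885
('pos', array([536.1, 378.8, 131.5]), 'yaw -1.377', 'roll then shift', np.float64(-0.018), array([ -1. ,   1.3, 129. ]))
```

{"fn": "arm_command", "kwargs": {
  "steps": [0,0.001,0.03,-0.01,0,0,0.03,0,0,0,0.03,0,0,0,0.02,0,0,0,0.012,0,0,0,0.006,0,0,0,0,0,0,0,0,0]
}}

```text
clock: 3.02
position: [535.9, 378.7, 4.3]
ee_rot: [0.775, -0.632, 0.0, -0.001]
contact_force: [-0.3, -0.1, -0.2]
gripper_width: 50.1
grasp_force: 0.0
```

{"fn": "arm_command", "kwargs": {
  "steps": [0,0,0,0,0,0,0,0,0,0,0,0,0,0,0,0,0,0,0,0,0,0,0,0,0,0,0,0],
  "grip": 0.0
}}

```text
clock: 3.9
position: [535.9, 378.4, 4.0]
ee_rot: [0.775, -0.632, 0.0, -0.001]
contact_force: [-0.9, -0.7, 4.9]
gripper_width: 14.5
grasp_force: 61.6
```

{"fn": "arm_command", "kwargs": {
  "steps": [0,0,-0.01,0,0,0,-0.03,0,0,0,-0.04,0,0,0,-0.04,0,0,0,0,0.089,0,0,0,0.089,0,0,0,0.089,0.033,0.002,0,0,0.033,0.002,0,0,0.033,0.002,0,0,0.033,0.002,0,0,0.034,0.002,0,0,0.034,0.002,0,0,0,0,0,0,0,0,0,0]
}}

```text
clock: 5.78
position: [511.0, 179.6, 123.5]
ee_rot: [-0.684, 0.729, -0.0, 0.0]
contact_force: [-0.5, -0.0, -0.8]
gripper_width: 15.1
grasp_force: 60.9
```

Run:
```python
from h import *
s=read_state();c=get_calibration("wrist");im=get_image("wrist")
np.save("w2K",c["camera_matrix"]);np.save("w2T",c["cam_to_world"])
cv2.imwrite("pics/w2.png",cv2.resize(im[:,:,::-1],(784,588),interpolation=cv2.INTER_CUBIC))
print(s["clock"],s["gripper_width"],s["grasp_force"]);print(delta(s,[505.9,109,58],-1.637))
```

```text
5.775 15.081398108490674 60.935200452804565
('pos', array([511. , 179.6, 123.5]), 'yaw 4.648', 'roll then shift', np.float64(0.002), array([70.8,  0.4, 65.5]))
```

View pics/w2.png

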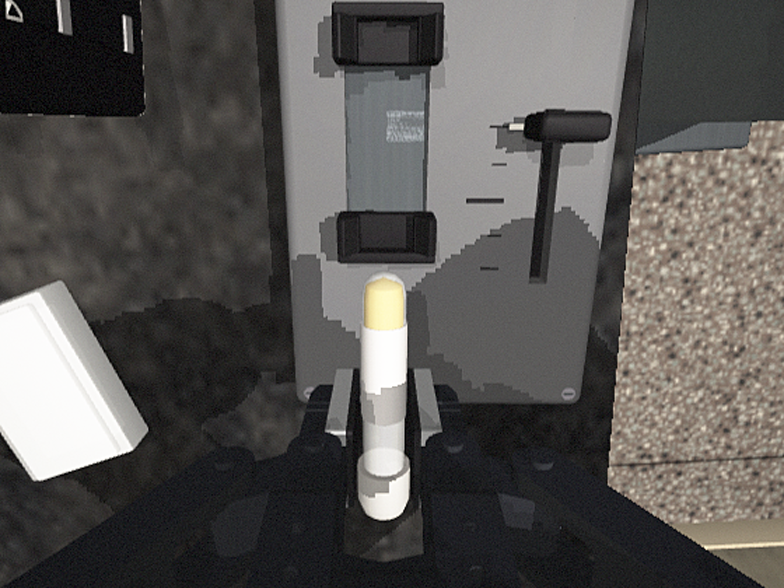

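The tube hangs straight, its foot at (384,275). The saddles are at (337-436, 211-262) and (332-444, 2-66). The tab is at (575,126) with the pointer at (515,127), and the half mark runs (466-504, 201).

Run:
```python
from h import *
np.set_printoptions(precision=1,suppress=True)
c={"camera_matrix":np.load("w2K.npy"),"cam_to_world":np.load("w2T.npy")}
print(c["cam_to_world"][:3,3])
o=np.array([505.9,109]);a=-.066;R=np.array([[np.cos(a),np.sin(a)],[-np.sin(a),np.cos(a)]])
def b(n,u,v,z):
    p=ray(c,u/1.4,v/1.4,z);print(n,p[:2],"box-frame rel nest est",R@(p[:2]-o))
b("foot",384,275,126);b("axis near stopper",384,490,128)
for n,u,v,z in[("win L far",346,72,46),("win L near",347,210,46),("win R far",430,70,46),("win R near",425,210,46),
 ("nearsad inL",337,211,69),("inR",434,211,69),("outL",338,262,69),("outR",436,262,69),
 ("farsad inL",337,66,69),("inR",440,66,69),("outL",332,2,69),("outR",444,2,69),
 ("half l",466,201,46),("half r",504,201,46),("slot near",538,282,46),("slot far",550,140,46),
 ("pointer",512,127,48),("mark shut",494,126,46),("q",499,164,46),("3q",494,236,46),("full",488,268,46),
 ("tab R top near",610,140,73.5),("tab R top far",610,111,73.5),("tab L top near",545,138,73.5),("tabLfar",545,113,73.5)]: b(n,u,v,z)
```

```text
[506.7 100.3 266.3]
foot [508.9 140.4] box-frame rel nest est [ 1.  31.5]
axis near stopper [513.5 212.3] box-frame rel nest est [  0.7 103.6]
win L far [520.   78.8] box-frame rel nest est [ 16.1 -29.2]
win L near [524.3 133.3] box-frame rel nest est [16.7 25.4]
win R far [486.7  80.1] box-frame rel nest est [-17.2 -30.1]
win R near [490.8 135.4] box-frame rel nest est [-16.8  25.3]
nearsad inL [526.3 130. ] box-frame rel nest est [19.  22.3]
inR [489.  132.3] box-frame rel nest est [-18.4  22.2]
outL [527.8 150.2] box-frame rel nest est [19.1 42.5]
outR [488.9 152.6] box-frame rel nest est [-19.9  42.4]
farsad inL [521.6  78.9] box-frame rel nest est [ 17.7 -29. ]
inR [485.2  81.2] box-frame rel nest est [-18.8 -29.1]
outL [521.5  58.7] box-frame rel nest est [ 18.9 -49.1]
outR [483.3  61.2] box-frame rel nest est [-19.4 -49.2]
half l [473.2 132.7] box-frame rel nest est [-34.2  21.5]
half r [456.9 133.7] box-frame rel nest est [-50.5  21.4]
slot near [441.3 170.9] box-frame rel nest est [-68.5  57.5]
slot far [438.3 109.9] box-frame rel nest est [-67.5  -3.6]
pointer [454.5 103.7] box-frame rel nest est [-51.   -8.7]
mark shut [461.3 102.9] box-frame rel nest est [-44.1  -9. ]
q [459.2 118.2] box-frame rel nest est [-47.2   6.1]
3q [461.2 148.6] box-frame rel nest est [-47.3  36.6]
full [463.8 163. ] box-frame rel nest est [-45.6  51.1]
tab R top near [425.2 110. ] box-frame rel nest est [-80.6  -4.3]
tab R top far [425.9 100.1] box-frame rel nest est [-79.2 -14.1]
tab L top near [448.6 107.8] box-frame rel nest est [-57.1  -4.9]
tabLfar [448.9  99.3] box-frame rel nest est [-56.2 -13.4]
```

{"fn": "arm_command", "kwargs": {
  "steps": [0.03,0.001,0,0,0.03,0,0,0,0.0135,0,0,0,0,0,0,0,0,0,0,0,0,0,0.02,0,0,0,0.02,0,0,0,0.01,0,0,0,0.006,0,0,0,0.004,0,0,0,0,0,0,0,0,0]
}}

```text
clock: 7.32
position: [505.4, 106.2, 63.8]
ee_rot: [-0.684, 0.729, -0.0, 0.0]
contact_force: [-0.1, -0.9, -0.5]
gripper_width: 15.0
grasp_force: 60.9
```

Run:
```python
from h import *
s=read_state();c=get_calibration("wrist");im=get_image("wrist");t=get_image("side")
w=im[200:,140:420,::-1];t=t[150:230,270:370,::-1]
cv2.imwrite("pics/w3.png",np.hstack([cv2.resize(w,(440,346)),cv2.resize(t,(360,346),interpolation=cv2.INTER_CUBIC)]))
print(s["clock"],s["gripper_width"],s["grasp_force"],s["contact_force"]);print(delta(s,[505.9,109,58],-1.637))
```

```text
7.325 14.98654667844351 60.93708157539368 [-0.09456548 -0.88306122 -0.53484101]
('pos', array([505.4, 106.2,  63.8]), 'yaw 4.648', 'roll then shift', np.float64(0.002), array([-2.9, -0.3,  5.8]))
```

View pics/w3.png

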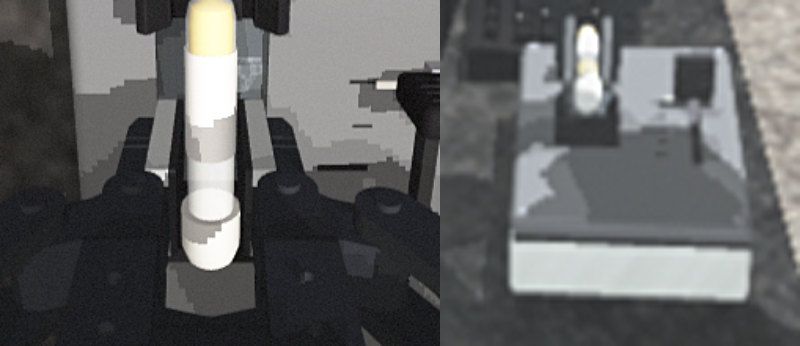

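The tube lines up with the saddles and has touched nothing so far. Next I'll lower it onto the floors.

{"fn": "arm_command", "kwargs": {
  "steps": [0,0,0.002,0,0,0,0.002,0,0,0,0.001,0,0,0,0,0,0,0,0,0]
}}

```text
clock: 8.05
position: [505.1, 106.0, 58.3]
ee_rot: [-0.684, 0.729, -0.0, 0.0]
contact_force: [0.1, 0.1, -1.1]
gripper_width: 14.8
grasp_force: 60.9
```

{"fn": "arm_command", "kwargs": {
  "steps": [0,0,0,0,0,0,0,0,0,0,0,0,0,0,0,0],
  "grip": 0.036
}}

```text
clock: 8.55
position: [505.1, 106.0, 58.3]
ee_rot: [-0.684, 0.729, -0.0, 0.0]
contact_force: [0.4, -0.1, 0.7]
gripper_width: 35.8
grasp_force: 0.0
```

{"fn": "arm_command", "kwargs": {
  "steps": [0,0,-0.01,0,0,0,-0.02,0,0,0,-0.03,0,0,0,-0.03,0,-0.03,0,0,0,-0.03,0,0,0,0,0,0,0,0,0,0,0]
}}

```text
clock: 9.55
position: [508.6, 165.6, 148.5]
ee_rot: [-0.684, 0.729, 0.0, -0.0]
contact_force: [-0.2, -0.6, 0.6]
gripper_width: 35.8
grasp_force: 0.0
```

Run:
```python
from h import *
s=read_state();c=get_calibration("wrist");im=get_image("wrist")
np.save("w4K",c["camera_matrix"]);np.save("w4T",c["cam_to_world"])
cv2.imwrite("pics/w4.png",cv2.resize(im[:300,150:500,::-1],(700,600),interpolation=cv2.INTER_CUBIC))
print(s["clock"],s["gripper_width"]);print(delta(s,[437.8,106,51],-.066))
```

```text
9.55 35.827096251916466
('pos', array([508.6, 165.6, 148.5]), 'yaw 4.649', 'roll then shift', np.float64(-1.569), array([-66.7,  64.1,  97.5]))
```

View pics/w4.png

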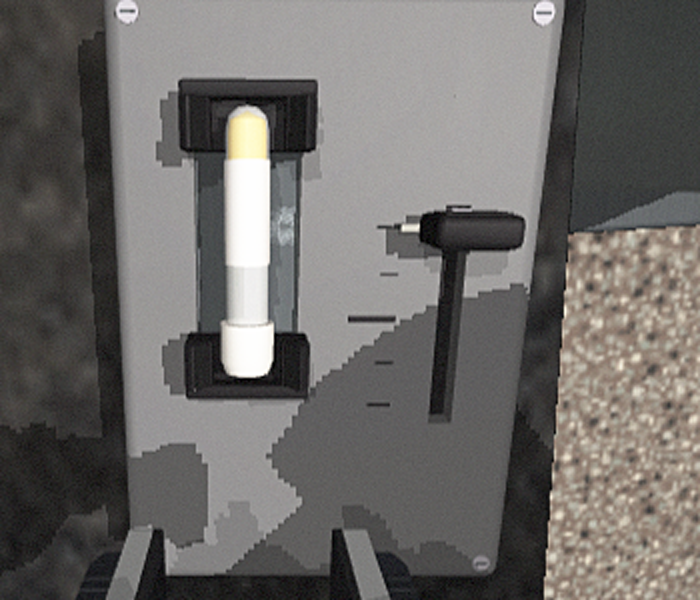

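The tube is seated: closed end at (247,108) in the far saddle, stopper at (247,375) in the near one. The shutter is still shut, with the pointer at (402,228) on the shut mark and the half mark at y=319.

Run:
```python
from h import *
np.set_printoptions(precision=1,suppress=True)
c={"camera_matrix":np.load("w4K.npy"),"cam_to_world":np.load("w4T.npy")}
o=np.array([505.9,109]);a=-.066;R=np.array([[np.cos(a),np.sin(a)],[-np.sin(a),np.cos(a)]])
for n,u,v,z in[("half l",348,319,46),("half r",396,319,46),("shut",380,227,46),("full",378,405,46),("q",388,274,46),("pointer",410,228,48),("tab tl",430,213,73.5),("tr",522,214,73.5),("bl",438,240,73.5),("br",522,240,73.5),("foot",247,107,61),("stopper",247,377,60),("slot end",440,420,46),("slot",456,260,46)]:
    p=ray(c,u/2+150,v/2,z);print(n,p[:2],R@(p[:2]-o))
print(delta(read_state(),[437.4,104.4,51],-.066))
```

```text
half l [473.  132.6] [-34.4  21.4]
half r [456.8 133.6] [-50.6  21.3]
shut [462.  103.1] [-43.4  -8.8]
full [463.1 163.6] [-46.3  51.7]
q [459.5 118.4] [-47.    6.3]
pointer [452.7 103.9] [-52.7  -8.6]
tab tl [452.4  98.2] [-52.7 -14.3]
tr [426.  100.2] [-79.1 -14.1]
bl [450. 106.] [-55.6  -6.7]
br [425.7 107.5] [-80.   -6.8]
foot [503.   65.8] [ -0.1 -43.3]
stopper [508.1 146.9] [-0.3 38. ]
slot end [441.3 170.6] [-68.5  57.2]
slot [437.1 115.3] [-69.1   1.7]
('pos', array([508.6, 165.3, 148.5]), 'yaw 4.648', 'roll then shift', np.float64(-1.569), array([-67.1,  65.4,  97.5]))
```

{"fn": "arm_command", "kwargs": {
  "steps": [0,0,0,-0.157,0,0,0,-0.157,0,0,0,-0.157,0,0,0,-0.157,0,0,0,-0.157,0,0,0,-0.157,0,0,0,-0.157,0,0,0,-0.157,0,0,0,-0.157,0,0,0,-0.156,-0.022,0.021,0,0,-0.022,0.022,0,0,-0.023,0.0215,0,0,0,0,0.025,0,0,0,0.025,0,0,0,0,0,0,0,0,0],
  "grip": 0.04
}}

```text
clock: 11.72
position: [438.4, 105.9, 99.1]
ee_rot: [0.999, -0.033, 0.001, -0.0]
contact_force: [0.9, -0.2, -0.8]
gripper_width: 40.0
grasp_force: 0.0
```

Run:
```python
from h import *
s=read_state();print(s["clock"],s["gripper_width"],s["contact_force"]);print(delta(s,[437.4,104.8,52],-.066))
```

```text
11.725 39.993332342386424 [ 0.8992233  -0.21094004 -0.80044806]
('pos', array([438.4, 105.9,  99.1]), 'yaw -0.066', 'roll then shift', np.float64(0.0), array([-0.9,  1.1, 47.1]))
```

{"fn": "arm_command", "kwargs": {
  "steps": [-0.001,0.001,0.015,0,0,0,0.015,0,0,0,0.01,0,0,0,0.007,0,0,0,0,0,0,0,0,0]
}}

```text
clock: 12.48
position: [437.1, 105.2, 51.7]
ee_rot: [0.999, -0.033, 0.0, -0.0]
contact_force: [0.4, -0.3, -0.3]
gripper_width: 40.2
grasp_force: 0.0
```

{"fn": "arm_command", "kwargs": {
  "steps": [0,0,0,0,0,0,0,0,0,0,0,0,0,0,0,0,0,0,0,0,0,0,0,0],
  "grip": 0.0
}}

```text
clock: 13.22
position: [436.9, 104.8, 51.7]
ee_rot: [0.999, -0.033, 0.0, 0.0]
contact_force: [-0.0, -3.6, 5.9]
gripper_width: 8.8
grasp_force: 60.2
```

{"fn": "arm_command", "kwargs": {
  "steps": [0,-0.004,0,0,0,-0.004,0,0,0,-0.004,0,0,0,-0.004,0,0,0,-0.004,0,0,0,-0.004,0,0,0,-0.004,0,0,0,-0.001,0,0,0,0,0,0,0,0,0,0]
}}

```text
clock: 14.48
position: [438.7, 132.6, 51.7]
ee_rot: [0.999, -0.033, -0.0, 0.001]
contact_force: [2.4, -7.8, 5.4]
gripper_width: 8.8
grasp_force: 60.3
```

Run:
```python
from h import *
s=read_state();c=get_calibration("wrist");im=get_image("wrist");t=get_image("top");
np.save("w5K",c["camera_matrix"]);np.save("w5T",c["cam_to_world"])
sd=get_image("side")[150:225,280:365,::-1]
cv2.imwrite("pics/w5.png",np.hstack([cv2.resize(im[150:,130:430,::-1],(400,360)),cv2.resize(sd,(400,360),interpolation=cv2.INTER_CUBIC)]))
print(s["clock"],s["gripper_width"],s["grasp_force"],s["contact_force"],s["position"])
```

```text
14.475 8.803340654982895 60.33556044101715 [ 2.39527347 -7.8223997   5.39946507] [438.67103091 132.64134729  51.74699101]
```

View pics/w5.png

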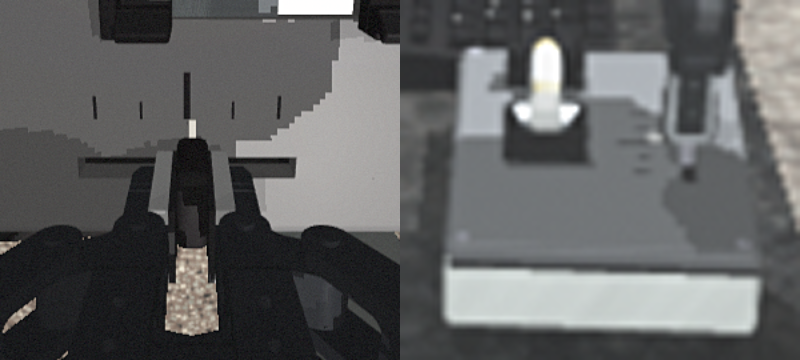

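The pointer at (192,128) is still about 5 px, or roughly 2 mm, short of the half mark at (187,95). I'll measure this in full-resolution pixels.

```bash
cat > m.py <<'E'
from h import *
s=read_state();c=get_calibration("wrist");im=get_image("wrist").astype(int)
g=im.sum(2)
o=np.array([505.9,109]);a=-.066;R=np.array([[np.cos(a),np.sin(a)],[-np.sin(a),np.cos(a)]])
def B(u,v,z): return (R@(ray(c,u,v,z)[:2]-o)).round(2)
for v in range(212,242,4):   # half mark rows: dark; then pointer: bright
    row=g[v,255:290]; base=np.median(row)
    w=np.clip(abs(row-base)-60,0,None)
    if w.sum()>0: u=(w*np.arange(255,290)).sum()/w.sum();print(v,round(u,2),"bright" if row.max()-base>base-row.min() else "dark",B(u,v,46))
    row=g[v,195:345]
print(s["position"],s["contact_force"])
E
python3 m.py; python3 -c "
import numpy as np,cv2
t=cv2.imread('pics/w5.png')[60:150,60:310];cv2.imwrite('pics/w5c.png',cv2.resize(t,(750,270)))"
```

```text
212 269.76 dark [-37.68  20.86]
216 269.65 dark [-39.49  20.91]
220 269.77 dark [-41.32  20.86]
224 269.84 dark [-43.16  20.84]
228 269.78 dark [-45.01  20.87]
232 269.78 dark [-46.87  20.87]
236 269.83 dark [-48.75  20.86]
240 273.9 bright [-50.64  19.07]
[438.67346904 132.65567315  51.75200461] [ 2.02157346 -8.45209226  5.92292796]
```

The offset is 1.8 mm, so I'll add that.

{"fn": "arm_command", "kwargs": {
  "steps": [0,-0.0009,0,0,0,-0.0009,0,0,0,0,0,0,0,0,0,0]
}}

```text
clock: 15.18
position: [438.8, 134.3, 51.7]
ee_rot: [0.999, -0.033, -0.0, 0.001]
contact_force: [2.6, -7.0, 5.7]
gripper_width: 8.4
grasp_force: 60.3
```

```bash
sed -i 's/range(212,242,4)/(220,230,239,240,241,242,243,244)/' m.py; python3 m.py
```

```text
220 273.78 dark [-41.32  20.84]
230 273.78 dark [-45.94  20.84]
240 273.99 bright [-50.64  20.74]
241 273.86 bright [-51.12  20.8 ]
242 273.98 bright [-51.59  20.74]
243 273.93 bright [-52.07  20.76]
244 273.9 bright [-52.55  20.78]
[438.76951695 134.34220251  51.74309524] [ 2.63838108 -7.04451442  5.67294242]
```

The pointer is now within 0.1 mm of the half mark. I'll hold briefly, check again, then hand in.

{"fn": "arm_command", "kwargs": {
  "steps": [0,0,0,0,0,0,0,0,0,0,0,0,0,0,0,0,0,0,0,0,0,0,0,0]
}}

```text
clock: 15.98
position: [438.8, 134.3, 51.7]
ee_rot: [0.999, -0.033, -0.0, 0.001]
contact_force: [1.8, -8.0, 6.4]
gripper_width: 8.8
grasp_force: 60.3
```

```bash
python3 m.py | tail -3; python3 -c "
from bench import *
print(job_done())"
```

```text
243 273.93 bright [-52.07  20.76]
244 273.95 bright [-52.55  20.75]
[438.77287447 134.32365599  51.71711489] [ 1.80536999 -8.00068098  6.38348609]
the job is handed in; nothing more can be done
None
```

The job is handed in at about 16 s: the tube lies released in the nest with its closed end at the shutter's first-opened end, and the arm is holding the tab within about 0.1 mm of the half mark; no verdict was shown.

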